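Stand a laboratory support post in its tapered base

ROBOT

A 6-joint arm with a two-finger parallel gripper is mounted at the origin on the work surface. World frame = base frame: x ahead of the robot, y to its left, z up, the work surface at z = 0. Lengths are in m, angles in rad, forces in N, time in s.
With the tool pointing down it reaches from about 0.225 to 0.875 m from the base axis. Payload 3.4 kg.
Tool frame: the origin (TCP) lies midway between the tips of the shut fingers; the grasp point (between the pads) lies 19 mm behind it (manip.pinch_z is the distance from the TCP to the grasp point, in m); z points along the fingers, y is the line along which they close (so a half turn about z gives the same grasp; the last joint's range is limited). The gripper opens to 85 mm and grips with 20 to 120 N. Pads are 22 mm wide; open, the fingers measure 114 mm over their backs; the gripper's body (76 mm by 85 mm) begins 54 mm behind the grasp point. The pads swing forward as they close: fully open they stand 13 mm farther back than shut.
Start: joints at [-1.325, 0.276, 1.505, -0, 1.361, -0.121], TCP at [0.206, -0.537, 0.231] pointing down, gripper open.
Joint ranges: [-2.89, 2.89], [-0.75, 2.08], [0.22, 2.7], [-1.18, 4.32], [0.11, 2.71], [-2.7, 2.7]. Speed limits (rad/s): [2.57, 2.57, 3.14, 3.14, 3.14, 3.14].

INTERFACE

Orientations are given as a unit quaternion [w, x, y, z].
In Python, from rig import manip gives the robot as it stands.
- The arm moves only by the tool carry_out, never from a script. Its arguments are lists of equal length, an entry for each row: "delta_pos": the shift along the tool's x, y, z scaled (see below), a list of three; "turn": the turn, a rotation vector about the tool's x, y, z scaled (see below), a list of three; "claw": the closure, from -1 (fully open) to 1 (shut). A call has 1 to 12 rows; each row is the pose to reach, as a shift and turn from the pose commanded when the call began, along the tool's axes at that moment; what a row does not reach only later rows make up. The controller multiplies each number of a shift by 400 mm and each number of a turn by 30 degrees. A row lasts 1/10 s, in which the tool goes at most 50 mm and 8.59 degrees, less where a joint would pass 70% of its speed; a pose out of reach is approached as far as the arm can. A call with a number of a shift or a turn outside -1 to 1 is refused whole. A call with a gripper value outside its range is refused whole. The fingers move at their own pace and stop on an object; "force" is the grip in N (left out, the last holds). Time passes only in rows, so rows that repeat a pose let the fingers close. It gives the time, the measured TCP pose, the force, the opening and the grip force at its end, in the units of the state.
- manip.get_state(): the state, without advancing time (a new reading comes with each control period).
- manip.get_image(name): name is "scene" or "top" or "wrist"; returns a dict with "image" (420x560x3 uint8, red, green, blue), "z_map" (420x560 float32, m along the optical axis (not along the pixel's ray), 0 where there is no reading), "fx", "fy", "cx", "cy" (pixels), "k1" (the pictures are not rectified: a ray, as slopes to the right and down, at radius r is drawn at 1 + k1 r^2 times it, then the intrinsics apply), "world_to_cam" (4x4, takes a point from world to camera coordinates). Camera axes: x right, y down, z forward; pixel columns grow to the right and rows downward; lengths in m; the calibration is good to about 2 mm. A picture is of the moment at which its call begins.
- manip.sign_off(): hands the job in; it is judged then, once.
Trained networks look in the newest picture that a camera, given by its name, has taken for a name from the list of things; names that differ only in an ending like _2 or _b are one class to them, and where a whole thing is asked for, a point or a joint stands for the part that bears it (a point fixed in the world has none). Each returns a list of dicts, best first, with "score" (0 to 1); they miss things now and then, are a little off and sometimes report something else, mostly with a low value. They report only what shows in the picture. A call takes as long as a camera call. They do not tell look-alikes from the thing itself.
- manip.spot_in(camera, query): "point" ([x, y, z] in m, in world coordinates, good to about 4 mm: the middle of the surface that is visible of it).
- manip.place_of(camera, query): "point" ([x, y, z] in m, in world coordinates, good to about 4 mm: a listed point, or the origin of a listed thing).
The state is a dict: "clock": time; "qpos": joint angles; "qd": joint speeds; "effort": joint torques, N m; "position": TCP position; "ee_rot": TCP orientation; "contact_force": force on the tool from outside, world axes, zero at the start; "moment": the same for the moment, N m; "width": finger opening in m; "gripper_force": force on a finger pad.
Only numpy, scipy, OpenCV 4.12 (cv2) and the standard library are available. Lean on these libraries where they do the work, as an engineer would, in place of code of your own. Each camera call takes 0.05 s, during which the arm holds its last target. There are 200 camera calls.

TASK

Set up the support stand: pull the rubber bung out of the base's tapered socket and put it down in the tray. Then take the post that lies in the tray and stand it upright, ball up, with its tapered foot lowered gently (not dropped) fully home in the socket. Leave the bottle, the beaker and the glass dish where they are.

Things in the scene. Friction and masses are not known exactly. Their poses are not given: they have to be found in the camera images.
- tray: Fixed shallow red plastic tray, outside 270 mm (its x) by 330 mm (its y), lip 6 mm wider all round, rim 22 mm high; walls and floor 5 mm thick. Origin: centre of its underside, on the bench (z up, yaw varies). The post lies in it; it may be on either side of the bench.
- socket (a point): Centre of the mouth of the socket, 64 mm above the bench, z up. The socket is a flared grey cup (outer radius 33 mm at the rim, 19 mm at its foot) on a round fixed base plate of radius 65 mm, 14 mm thick. Inside it is a cone of radius 22.5 mm at the mouth, narrowing to 7.5 mm at its floor 46 mm below. At the start the bung stands in it.
- bung_knob (a point): Centre of the round knob (radius 14 mm, 40 mm tall) on top of the loose tan rubber bung; z up along its axis. 62 mm above the bung's small flat end, on which it can stand; 20 mm below its top. In the socket it lies about 30 mm above the mouth; it sits loosely and lifts straight out.
- bung: The same bung, 82 mm tall, about 0.1 kg; origin at the centre of its small end, z along its axis towards the knob. From the bottom: taper 36 mm long, radius 12 growing to 23.7 mm; flange of radius 29 mm, 6 mm thick; then the knob.
- post_mid (a point): Point half-way along the axis of the loose metal post, 184 mm long, about 0.6 kg, heavy at the foot. Its x axis points along the post from foot to ball head: level while it lies in the tray, straight up when it stands. Lying, the axis is 29 mm above the bench (24 mm above the tray's floor).
- post_head (a point): Centre of the post's smooth steel ball head, radius 24 mm, 68 mm from post_mid along its x. Pinched across its diameter in a light grip (about 20 to 30 N) the ball turns easily between the fingers, so that the lifted post swings plumb under it; in a firm grip (60 N and more) it may stay aslant. The fingers' friction carries the post in either.
- post_foot (a point): Centre of the small flat end of the post's taper, radius 9 mm, 92 mm from post_mid along its -x.
- bottle: Bystander: clear plastic water bottle with a white cap, 64 mm wide, 200 mm tall; origin at the centre of its underside.
- beaker: Bystander: open glass beaker, 70 mm wide, 90 mm tall; origin at the centre of its underside.
- dish: Bystander: open glass dish, 100 mm wide, 16 mm tall; origin at the centre of its underside.
- post: The same post, same frame as post_mid. From the foot: taper 45 mm long, radius 9 growing to 23.7 mm (the slope of the socket); hexagonal collar 12 mm long, 48 mm across flats; rod of radius 8 mm; ball of radius 24 mm centred 160 mm from the foot's end. Fully home, the foot's end is about 41 mm below the socket's mouth, the collar's underside about 4 mm above it.
Things that resemble listed ones, but are neither listed nor needed, are in the scene too. What is shaped like the post but purple or turquoise is not meant.

How it is judged:
By the outcome, as a careful person would: the job done as asked, in the order asked, and still so for the second after the job is handed in, with the robot touching nothing.
It also fails if it takes over 72 s, if anything falls off the work surface, if the arm or the gripper's body presses on something with over 40 N, if the wrist force passes 120 N, or if a joint passes its speed limit or range.

## Working session

There is one attempt and no reset: what is moved stays moved. The work goes in short steps, Python scripts to look and compute and a tool call to move; the robot and the scene stay as the last step left them, time stands still between calls to the robot, and variables do not carry over. Pictures are saved under pics/ and viewed, at most 10 in all, crops included, and the job is handed in when it is done.

Besides the shell and the picture viewer there is one more tool, called after "Call:" by a JSON object that holds its "fn" and its "kwargs", one argument or row to a line. carry_out: Moves the arm, as the interface text tells. Shifts and turns lie within -1 to 1; 1 stands for 400 mm of shift or 30 degrees of turn. Its arguments: {"type":"object","properties":{"delta_pos":{"type":"array","items":{"type":"array","items":{"type":"number","minimum":-1,"maximum":1}}},"turn":{"type":"array","items":{"type":"array","items":{"type":"number","minimum":-1,"maximum":1}}},"claw":{"type":"array","items":{"type":"number"}},"force":{"type":"number"}},"required":["delta_pos","turn","claw"]}

```bash
mkdir -p pics; ls; cat > h.py <<'E'
import numpy as np, cv2
from rig import manip
from scipy.spatial.transform import Rotation as R
def cloud(d):
    z=d["z_map"]; v,u=np.mgrid[:z.shape[0],:z.shape[1]]
    K=np.array([[d["fx"],0,d["cx"]],[0,d["fy"],d["cy"]],[0,0,1.]])
    p=np.stack([u.ravel(),v.ravel()],1).astype(np.float64)[:,None]
    n=cv2.undistortPoints(p,K,np.array([d["k1"],0,0,0.]))[:,0]
    P=np.c_[n*z.ravel()[:,None],z.ravel()]
    T=np.linalg.inv(d["world_to_cam"]); W=P@T[:3,:3].T+T[:3,3]
    W[z.ravel()==0]=np.nan
    return W.reshape(*z.shape,3)
def pix(d,p):
    c=d["world_to_cam"]@np.r_[p,1]; s=c[:2]/c[2]; s=s*(1+d["k1"]*(s@s))
    return np.round([d["fx"]*s[0]+d["cx"],d["fy"]*s[1]+d["cy"]]).astype(int)
def save(d,name,box=None,k=1):
    im=d["image"][:,:,::-1]
    if box: im=im[box[1]:box[3],box[0]:box[2]]
    cv2.imwrite("pics/"+name,cv2.resize(im,None,fx=k,fy=k,interpolation=cv2.INTER_CUBIC))
def go(target,rot=None):
    s=manip.get_state(); q=s["ee_rot"]; Rt=R.from_quat([q[1],q[2],q[3],q[0]])
    d=Rt.inv().apply(np.array(target)-s["position"])
    print("shift/0.4",np.round(d/0.4,4),"mm",np.round(d*1e3,1))
E
cat > a.py <<'E'
from h import *
s=manip.get_state(); print({k:np.round(v,3).tolist() for k,v in s.items()}, manip.pinch_z)
ds={c:manip.get_image(c) for c in ("top","scene")}
for c,d in ds.items(): save(d,c+"0.png",k=1.4)
for c,d in ds.items():
    for q in ("tray","socket","bung_knob","post_mid","post_head","post_foot","bottle","beaker","dish"):
        for r in manip.place_of(c,q)[:4]: print(c,q,round(r["score"],2),np.round(r["point"],3),pix(d,r["point"]))
E
python3 a.py
```

```text
pics
{'clock': 0.0, 'qpos': [-1.325, 0.277, 1.506, 0.0, 1.361, -0.121], 'qd': [0.0, -0.001, 0.001, 0.001, 0.0, 0.0], 'effort': [-0.001, -41.678, -24.581, -0.0, 0.011, -0.0], 'position': [0.206, -0.536, 0.23], 'ee_rot': [-0.001, 0.983, 0.182, -0.0], 'contact_force': [0.491, 0.485, -0.037], 'moment': [0.007, 0.019, 0.035], 'gripper_force': 0.0, 'width': 0.085} 0.0187
top tray 0.97 [ 0.499 -0.237  0.002] [342 206]
top socket 0.87 [0.542 0.213 0.063] [198 190]
top socket 0.46 [ 0.505 -0.255  0.03 ] [349 203]
top bung_knob 0.59 [0.542 0.215 0.095] [195 188]
top bung_knob 0.28 [0.546 0.216 0.059] [197 189]
top post_mid 0.96 [ 0.504 -0.258  0.029] [350 203]
top post_mid 0.93 [ 0.813 -0.238  0.022] [341 109]
top post_mid 0.61 [ 0.194 -0.351  0.02 ] [382 304]
top post_head 0.85 [ 0.744 -0.246  0.024] [344 129]
top post_head 0.66 [ 0.458 -0.312  0.025] [367 218]
top post_head 0.16 [ 0.492 -0.234 -0.001] [341 208]
top post_head 0.16 [0.636 0.514 0.002] [108 164]
top post_foot 0.88 [ 0.904 -0.229  0.023] [338  82]
top post_foot 0.86 [ 0.283 -0.368  0.022] [387 275]
top post_foot 0.81 [ 0.56  -0.
[... 383 characters left out ...]
17 0.095] [339 185]
scene post_mid 0.89 [ 0.502 -0.255  0.026] [207 260]
scene post_mid 0.69 [ 0.813 -0.243  0.022] [287 324]
scene post_mid 0.63 [ 0.188 -0.348  0.027] [125 225]
scene post_head 0.73 [0.542 0.222 0.064] [340 193]
scene post_head 0.62 [ 0.457 -0.311  0.027] [180 261]
scene post_head 0.59 [ 0.119 -0.339  0.024] [118 216]
scene post_head 0.56 [ 0.743 -0.245  0.025] [267 307]
scene post_foot 0.71 [ 0.564 -0.188  0.027] [241 260]
scene post_foot 0.57 [ 0.281 -0.366  0.022] [133 242]
scene post_foot 0.56 [ 0.904 -0.231  0.022] [321 345]
scene bottle 0.81 [0.636 0.521 0.   ] [417 190]
scene beaker 0.8 [ 0.613 -0.537  0.001] [127 347]
scene dish 0.71 [ 0.798 -0.031 -0.003] [345 286]
```

View pics/top0.png

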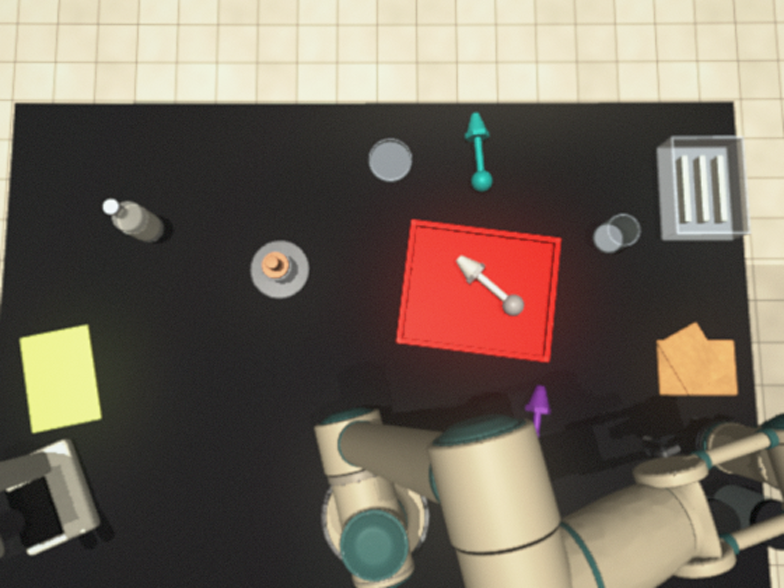

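View pics/scene0.png

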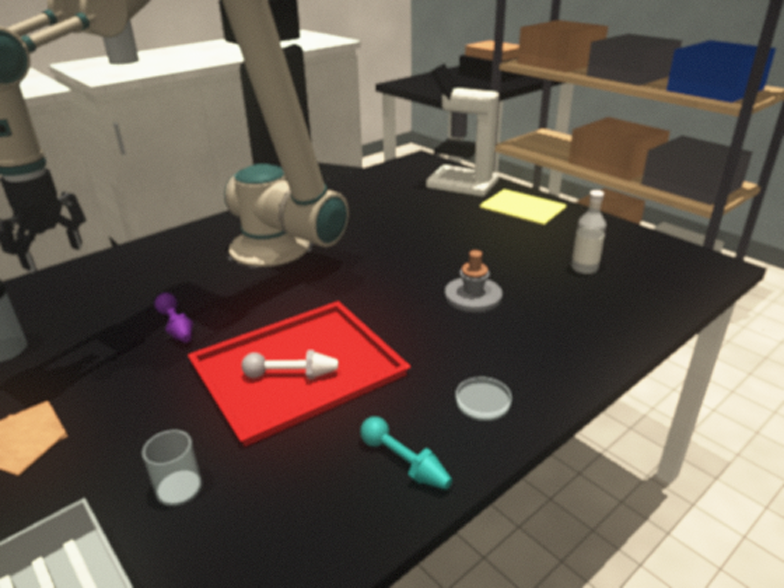

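```bash
cat > b.py <<'E'
from h import *
d=manip.get_image("top"); save(d,"crop0.png",(290,140,420,260),4.5)
W=cloud(d); im=d["image"].astype(int)
def stat(m,n):
    P=W[m]; print(n,len(P),np.round(np.nanmedian(P,0),4),np.round(np.nanmin(P,0),4),np.round(np.nanmax(P,0),4))
near=lambda x,y,r:np.hypot(W[...,0]-x,W[...,1]-y)<r
stat(near(.543,.216,.04)&(W[...,2]>.105),"knobtop")
m=near(.543,.216,.05)&(W[...,2]>.054)&(W[...,2]<.085); stat(m,"flange/cup")
m=near(.458,-.312,.04)&(W[...,2]>.04); stat(m,"ball")
red=(im[...,0]>120)&(im[...,1]<80)&(im[...,2]<80)&near(.5,-.24,.25)
P=W[red&(W[...,2]>.012)][:,:2].astype(np.float32); print("trayrim",cv2.minAreaRect(P*1000))
E
python3 b.py
```

```text
knobtop 71 [0.5423 0.2149 0.1147] [0.5304 0.2015 0.1073] [0.5568 0.2276 0.1206]
flange/cup 274 [0.5379 0.2094 0.0734] [0.5134 0.1839 0.0577] [0.5755 0.2487 0.0843]
ball 144 [ 0.4588 -0.3054  0.0489] [ 0.4405 -0.3264  0.04  ] [ 0.4814 -0.2841  0.0567]
trayrim ((495.0965270996094, -234.74053955078125), (341.71160888671875, 282.80328369140625), 82.59738159179688)
```

The post shows grey-white in the tray at top px (350,203), or (207,260) in scene. Its look-alikes are turquoise (341,109) and purple (382,290), both outside the tray. The bung is at top px (196,189). I choose the grey one and check it in the crop.

View pics/crop0.png

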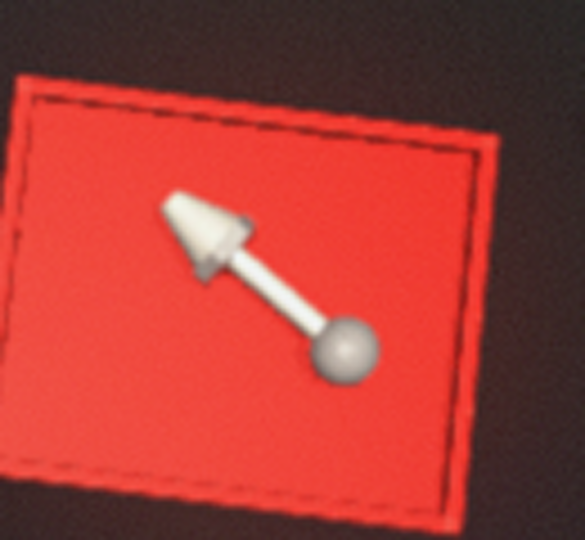

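```bash
python3 -c "
from h import *
go([.543,.2155,.22])"
```

```text
shift/0.4 [ 1.4605 -1.4537  0.0281] mm [ 584.2 -581.5   11.2]
```

The crop shows the post with its cream taper at upper left, crop px (200,230), and its steel ball at (345,350). It is neither purple nor turquoise, so the choice stands.

Call:
{"fn": "carry_out", "kwargs": {
  "delta_pos": [
    [0.73,-0.73,0.014],
    [0.73,-0.73,0.014],
    [0.73,-0.73,0.014],
    [0.73,-0.73,0.014],
    [0.73,-0.73,0.014],
    [0.73,-0.73,0.014],
    [0.73,-0.73,0.014],
    [0.73,-0.73,0.014],
    [0.73,-0.73,0.014],
    [0.73,-0.73,0.014]
  ],
  "turn": [
    [0,0,0],
    [0,0,0],
    [0,0,0],
    [0,0,0],
    [0,0,0],
    [0,0,0],
    [0,0,0],
    [0,0,0],
    [0,0,0],
    [0,0,0]
  ],
  "claw": [-1,-1,-1,-1,-1,-1,-1,-1,-1,-1],
  "force": 40
}}

```text
clock: 2.05
position: [0.3746, -0.1575, 0.2259]
ee_rot: [0.0, 0.983, 0.185, 0.0]
contact_force: [-0.3, -0.1, -0.2]
width: 0.0854
gripper_force: 0.0
```

Call:
{"fn": "carry_out", "kwargs": {
  "delta_pos": [
    [0.73,-0.724,0.014],
    [0.73,-0.724,0.014],
    [0.73,-0.724,0.014],
    [0.73,-0.724,0.014],
    [0.73,-0.724,0.014],
    [0.73,-0.724,0.014],
    [0.73,-0.724,0.014],
    [0.73,-0.724,0.014],
    [0.73,-0.724,0.014],
    [0.73,-0.724,0.014],
    [0.73,-0.724,0.014],
    [0.73,-0.724,0.014]
  ],
  "turn": [
    [0,0,0],
    [0,0,0],
    [0,0,0],
    [0,0,0],
    [0,0,0],
    [0,0,0],
    [0,0,0],
    [0,0,0],
    [0,0,0],
    [0,0,0],
    [0,0,0],
    [0,0,0]
  ],
  "claw": [-1,-1,-1,-1,-1,-1,-1,-1,-1,-1,-1,-1]
}}

```text
clock: 3.25
position: [0.5423, 0.2134, 0.2202]
ee_rot: [0.0, 0.983, 0.181, -0.0]
contact_force: [-0.3, -0.3, 0.6]
width: 0.0854
gripper_force: 0.0
```

```bash
cat > c.py <<'E'
from h import *
d=manip.get_image("wrist"); save(d,"wrist1.png",k=1.4)
W=cloud(d)
for q in ("bung_knob","socket"):
    for c in ("wrist","top"):
        if c=="top": manip.get_image(c)
        for r in manip.place_of(c,q)[:2]: print(c,q,round(r["score"],2),np.round(r["point"],4),pix(d,r["point"]))
near=np.hypot(W[...,0]-.543,W[...,1]-.2155)<.07
for n,a,b in(("knobtop",.105,.125),("flange",.065,.09),("plate",.008,.02)):
    P=W[near&(W[...,2]>a)&(W[...,2]<b)]
    if len(P)>5: print(n,len(P),np.round(np.median(P,0),4),cv2.minEnclosingCircle((P[:,:2]*1000).astype(np.float32)))
s=manip.get_state(); print(np.round(s["qpos"],3),np.round(s["position"],4)); go([.543,.2155,.075])
E
python3 c.py
```

```text
wrist bung_knob 0.67 [0.5434 0.2165 0.0961] [279 202]
top bung_knob 0.79 [0.5419 0.2126 0.0932] [283 205]
top socket 0.69 [0.5413 0.2161 0.0592] [279 194]
top socket 0.22 [ 0.5643 -0.182   0.0311] [592 286]
knobtop 905 [0.5451 0.2171 0.1134] ((543.9839477539062, 216.85516357421875), 13.95643424987793)
flange 1892 [0.5531 0.2218 0.0736] ((544.8267822265625, 217.0582275390625), 32.21261978149414)
plate 6970 [0.5621 0.2244 0.0146] ((543.544921875, 216.62107849121094), 65.19050598144531)
[ 0.258  0.295  1.505 -0.     1.341  1.463] [0.5427 0.2151 0.2203]
shift/0.4 [ 0.001  -0.0008  0.3633] mm [  0.4  -0.3 145.3]
```

Call:
{"fn": "carry_out", "kwargs": {
  "delta_pos": [
    [0.0045,-0.0025,0.12],
    [0.0045,-0.0025,0.22],
    [0.0045,-0.0025,0.3],
    [0.0045,-0.0025,0.345],
    [0.0045,-0.0025,0.345],
    [0.0045,-0.0025,0.345],
    [0.0045,-0.0025,0.345],
    [0.0045,-0.0025,0.345],
    [0.0045,-0.0025,0.345],
    [0.0045,-0.0025,0.345],
    [0.0045,-0.0025,0.345],
    [0.0045,-0.0025,0.345]
  ],
  "turn": [
    [0,0,0],
    [0,0,0],
    [0,0,0],
    [0,0,0],
    [0,0,0],
    [0,0,0],
    [0,0,0],
    [0,0,0],
    [0,0,0],
    [0,0,0],
    [0,0,0],
    [0,0,0]
  ],
  "claw": [-1,-1,-1,-1,-1,-1,1,1,1,1,1,1],
  "force": 40
}}

```text
clock: 4.8
position: [0.5445, 0.2171, 0.0828]
ee_rot: [0.0, 0.983, 0.182, 0.001]
contact_force: [-0.9, -0.1, 5.5]
width: 0.0269
gripper_force: 39.3
```

Call:
{"fn": "carry_out", "kwargs": {
  "delta_pos": [
    [0,0,0],
    [0,0,0],
    [0,0,-0.03],
    [0,0,-0.08],
    [0,0,-0.15],
    [0,0,-0.25],
    [0,0,-0.35],
    [0,0,-0.35],
    [0,0,-0.35]
  ],
  "turn": [
    [0,0,0],
    [0,0,0],
    [0,0,0],
    [0,0,0],
    [0,0,0],
    [0,0,0],
    [0,0,0],
    [0,0,0],
    [0,0,0]
  ],
  "claw": [1,1,1,1,1,1,1,1,1]
}}

```text
clock: 5.7
position: [0.5443, 0.2173, 0.2232]
ee_rot: [-0.0, 0.983, 0.182, 0.001]
contact_force: [-0.3, -0.4, -1.7]
width: 0.027
gripper_force: 39.5
```

```bash
python3 -c "
from h import *
go([.435,-.165,.22])"
```

```text
shift/0.4 [-0.5978  0.7941  0.007 ] mm [-239.1  317.7    2.8]
```

Call:
{"fn": "carry_out", "kwargs": {
  "delta_pos": [
    [-0.05,0.066,0],
    [-0.6,0.794,0],
    [-0.6,0.794,0],
    [-0.6,0.794,0],
    [-0.6,0.794,0],
    [-0.6,0.794,0],
    [-0.6,0.794,0],
    [-0.6,0.794,0],
    [-0.6,0.794,0],
    [-0.6,0.794,0],
    [-0.6,0.794,0],
    [-0.6,0.794,0]
  ],
  "turn": [
    [0,0,0],
    [0,0,0],
    [0,0,0],
    [0,0,0],
    [0,0,0],
    [0,0,0],
    [0,0,0],
    [0,0,0],
    [0,0,0],
    [0,0,0],
    [0,0,0],
    [0,0,0]
  ],
  "claw": [1,1,1,1,1,1,1,1,1,1,1,1]
}}

```text
clock: 6.9
position: [0.4337, -0.1641, 0.2212]
ee_rot: [-0.001, 0.983, 0.183, -0.001]
contact_force: [0.3, 0.6, -0.2]
width: 0.0268
gripper_force: 39.7
```

Call:
{"fn": "carry_out", "kwargs": {
  "delta_pos": [
    [0,0,0],
    [0,0,0.1],
    [0,0,0.2],
    [0,0,0.3],
    [0,0,0.35],
    [0,0,0.38],
    [0,0,0.39],
    [0,0,0.4],
    [0,0,0.4],
    [0,0,0.4]
  ],
  "turn": [
    [0,0,0],
    [0,0,0],
    [0,0,0],
    [0,0,0],
    [0,0,0],
    [0,0,0],
    [0,0,0],
    [0,0,0],
    [0,0,0],
    [0,0,0]
  ],
  "claw": [1,1,1,1,1,1,1,1,1,1]
}}

```text
clock: 7.9
position: [0.4346, -0.1655, 0.0628]
ee_rot: [0.001, 0.983, 0.183, 0.001]
contact_force: [-0.4, 1.1, -0.1]
width: 0.0268
gripper_force: 39.7
```

```bash
python3 -c "
from h import *
go([.435,-.165,.056])
d=manip.get_image('scene'); save(d,'s2.png',(130,180,330,330),4)"
```

```text
shift/0.4 [ 0.0014 -0.0009  0.017 ] mm [ 0.5 -0.4  6.8]
```

View pics/s2.png

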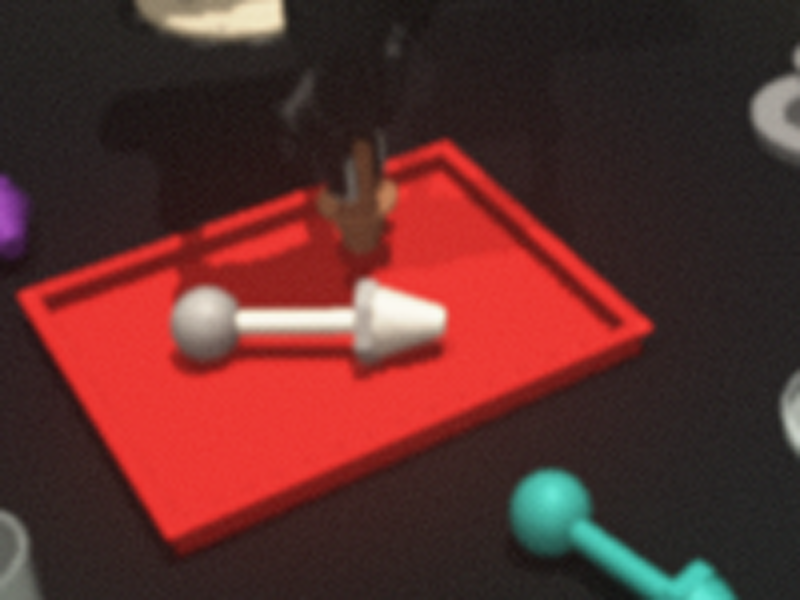

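The bung hangs upright inside the tray, crop px (360,225), clear of the post. I lower it the last 6 mm slowly.

Call:
{"fn": "carry_out", "kwargs": {
  "delta_pos": [
    [0,0,0.004],
    [0,0,0.008],
    [0,0,0.011],
    [0,0,0.013],
    [0,0,0.014],
    [0,0,0.014]
  ],
  "turn": [
    [0,0,0],
    [0,0,0],
    [0,0,0],
    [0,0,0],
    [0,0,0],
    [0,0,0]
  ],
  "claw": [1,1,1,1,1,1]
}}

```text
clock: 8.55
position: [0.4339, -0.1654, 0.0564]
ee_rot: [-0.0, 0.983, 0.182, -0.0]
contact_force: [0.3, 0.2, -1.2]
width: 0.0267
gripper_force: 39.7
```

Call:
{"fn": "carry_out", "kwargs": {
  "delta_pos": [
    [0,0,0.002],
    [0,0,0.003],
    [0,0,0.004],
    [0,0,0.004],
    [0,0,0.004]
  ],
  "turn": [
    [0,0,0],
    [0,0,0],
    [0,0,0],
    [0,0,0],
    [0,0,0]
  ],
  "claw": [1,1,1,1,1]
}}

```text
clock: 9.05
position: [0.4342, -0.1655, 0.0558]
ee_rot: [0.0, 0.983, 0.182, 0.0]
contact_force: [-2.0, 0.0, 7.3]
width: 0.0271
gripper_force: 40.6
```

Contact is felt at 7 N. I open slowly, rise straight up, then look at the post from near.

Call:
{"fn": "carry_out", "kwargs": {
  "delta_pos": [
    [0,0,-0.001],
    [0,0,-0.001],
    [0,0,-0.001],
    [0,0,-0.001],
    [0,0,-0.001],
    [0,0,-0.001],
    [0,0,-0.05],
    [0,0,-0.15],
    [0,0,-0.25],
    [0,0,-0.36],
    [0,0,-0.4],
    [0,0,-0.4]
  ],
  "turn": [
    [0,0,0],
    [0,0,0],
    [0,0,0],
    [0,0,0],
    [0,0,0],
    [0,0,0],
    [0,0,0],
    [0,0,0],
    [0,0,0],
    [0,0,0],
    [0,0,0],
    [0,0,0]
  ],
  "claw": [0.4,-0.2,-1,-1,-1,-1,-1,-1,-1,-1,-1,-1]
}}

```text
clock: 10.25
position: [0.4356, -0.1663, 0.2177]
ee_rot: [0.002, 0.983, 0.182, 0.003]
contact_force: [-0.1, 0.2, -0.2]
width: 0.0852
gripper_force: 0.0
```

```bash
python3 -c "
from h import *
go([.458,-.311,.2])"
```

```text
shift/0.4 [-0.0777  0.3575  0.0458] mm [-31.1 143.   18.3]
```

Call:
{"fn": "carry_out", "kwargs": {
  "delta_pos": [
    [-0.08,0.358,0.045],
    [-0.08,0.358,0.045],
    [-0.08,0.358,0.045],
    [-0.08,0.358,0.045],
    [-0.08,0.358,0.045],
    [-0.08,0.358,0.045]
  ],
  "turn": [
    [0,0,-0.97],
    [0,0,-0.97],
    [0,0,-0.97],
    [0,0,-0.97],
    [0,0,-0.97],
    [0,0,-0.97]
  ],
  "claw": [-1,-1,-1,-1,-1,-1]
}}

```text
clock: 10.85
position: [0.4546, -0.3095, 0.1953]
ee_rot: [-0.002, 0.906, 0.423, -0.001]
contact_force: [-0.2, -0.0, 0.2]
width: 0.0854
gripper_force: 0.0
```

```bash
cat > d.py <<'E'
from h import *
from scipy.optimize import least_squares
d=manip.get_image("wrist"); save(d,"wrist2.png",k=1.4)
W=cloud(d)
for q in ("post_head","post_mid","post_foot","bung","bung_knob"):
    for r in manip.place_of("wrist",q)[:2]: print(q,round(r["score"],2),np.round(r["point"],4),pix(d,r["point"]))
P=W[(np.hypot(W[...,0]-.458,W[...,1]+.309)<.035)&(W[...,2]>.03)]
f=least_squares(lambda c:np.linalg.norm(P-c,axis=1)-.024,[.458,-.311,.029],loss="soft_l1",f_scale=.002)
print("ball",len(P),np.round(f.x,4))
u=np.array([-.643,-.766]); 
D=W[...,:2]-f.x[:2]; t=-(D@u); n=D@np.array([u[1],-u[0]])
Q=W[(t>.03)&(t<.095)&(abs(n)<.03)&(W[...,2]>.027)&(W[...,2]<.045)][:,:2]
if len(Q)>20:
    l=cv2.fitLine(Q.astype(np.float32),cv2.DIST_HUBER,0,.01,.01).ravel(); print("rod",len(Q),l)
s=manip.get_state(); q=s["ee_rot"]; Rt=R.from_quat([q[1],q[2],q[3],q[0]]).as_matrix(); print(np.round(Rt,3),np.round(s["qpos"],2))
go([f.x[0],f.x[1],.0105])
E
python3 d.py
```

```text
post_mid 0.87 [ 0.5056 -0.2541  0.0287] [286 114]
post_mid 0.33 [ 0.459  -0.3112  0.0288] [287 191]
post_foot 0.97 [ 0.5631 -0.1881  0.0254] [289   9]
post_foot 0.9 [ 0.2808 -0.3627  0.0237] [197 320]
bung 0.68 [ 0.4333 -0.166   0.0037] [173  92]
bung_knob 0.88 [ 0.4309 -0.1654  0.0684] [144  89]
ball 17169 [ 0.4757 -0.2876  0.2708]
rod 1407 [ 0.646122    0.7632342   0.5183935  -0.24020495]
[[ 0.641  0.768  0.   ]
 [ 0.768 -0.641 -0.   ]
 [-0.     0.001 -1.   ]] [-0.72  0.26  1.61 -0.    1.27 -0.03]
shift/0.4 [0.0749 0.0028 0.4668] mm [ 29.9   1.1 186.7]
```

View pics/wrist2.png

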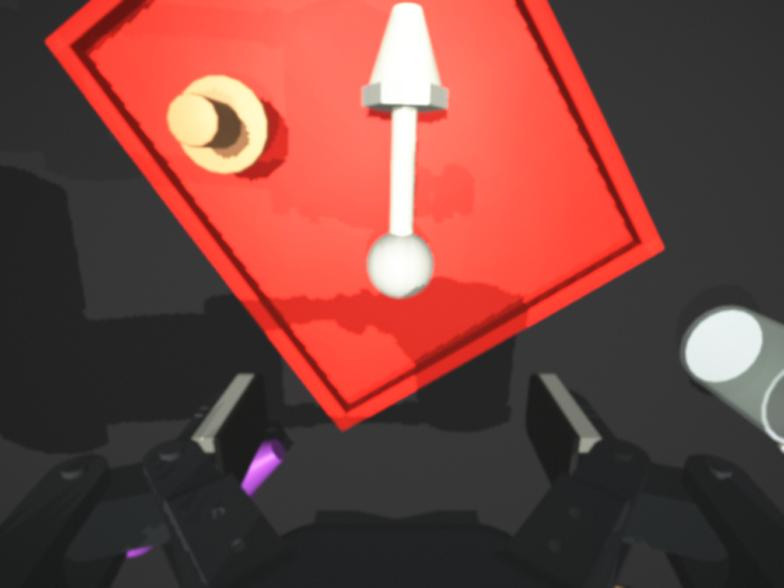

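The wrist view shows the bung standing in the tray at about (215,125) and the post's ball at (400,265), with the post axis aligned to tool x. The fingers spoiled the ball fit, so I refit with a height limit.

```bash
sed -i 's/(W\[...,2\]>.03)\]/(W[...,2]>.03)\&(W[...,2]<.07)]/' d.py; python3 d.py | grep -E "ball|rod|shift"
```

```text
ball 1930 [ 0.4598 -0.3072  0.0283]
rod 1243 [ 0.6625289   0.7490364   0.5016925  -0.25952375]
shift/0.4 [0.0132 0.0029 0.4664] mm [  5.3   1.2 186.6]
```

Call:
{"fn": "carry_out", "kwargs": {
  "delta_pos": [
    [0.0115,0.003,0.1],
    [0.0115,0.003,0.2],
    [0.0115,0.003,0.3],
    [0.0115,0.003,0.4],
    [0.0115,0.003,0.44],
    [0.0115,0.003,0.455],
    [0.0115,0.003,0.464],
    [0.0115,0.003,0.464],
    [0.0115,0.003,0.464],
    [0.0115,0.003,0.464]
  ],
  "turn": [
    [0,0,0],
    [0,0,0],
    [0,0,0],
    [0,0,0],
    [0,0,0],
    [0,0,0],
    [0,0,0],
    [0,0,0],
    [0,0,0],
    [0,0,0]
  ],
  "claw": [-1,-1,-1,-1,-1,-1,-1,-1,-1,-1],
  "force": 25
}}

```text
clock: 12.45
position: [0.46, -0.3084, 0.0125]
ee_rot: [0.001, 0.906, 0.424, 0.0]
contact_force: [-0.5, -0.5, 0.5]
width: 0.0856
gripper_force: 0.0
```

Call:
{"fn": "carry_out", "kwargs": {
  "delta_pos": [
    [0,0,0],
    [0,0,0],
    [0,0,0],
    [0,0,0],
    [0,0,0],
    [0,0,0],
    [0,0,0],
    [0,0,0]
  ],
  "turn": [
    [0,0,0],
    [0,0,0],
    [0,0,0],
    [0,0,0],
    [0,0,0],
    [0,0,0],
    [0,0,0],
    [0,0,0]
  ],
  "claw": [1,1,1,1,1,1,1,1],
  "force": 25
}}

```text
clock: 13.25
position: [0.4596, -0.308, 0.0117]
ee_rot: [0.0, 0.906, 0.424, 0.0]
contact_force: [0.6, 0.5, 6.0]
width: 0.0466
gripper_force: 25.3
```

Call:
{"fn": "carry_out", "kwargs": {
  "delta_pos": [
    [0.0,0,-0.02],
    [0.005,0,-0.06],
    [0.02,0,-0.12],
    [0.04,0,-0.17],
    [0.07,0,-0.22],
    [0.1,0,-0.27],
    [0.14,0,-0.32],
    [0.18,0,-0.37],
    [0.21,0,-0.42],
    [0.22,0,-0.48],
    [0.22,0,-0.54],
    [0.22,0,-0.58]
  ],
  "turn": [
    [0,0,0],
    [0,0,0],
    [0,0,0],
    [0,0,0],
    [0,0,0],
    [0,0,0],
    [0,0,0],
    [0,0,0],
    [0,0,0],
    [0,0,0],
    [0,0,0],
    [0,0,0]
  ],
  "claw": [1,1,1,1,1,1,1,1,1,1,1,1],
  "force": 25
}}

```text
clock: 14.45
position: [0.5154, -0.2396, 0.2437]
ee_rot: [-0.001, 0.906, 0.424, -0.0]
contact_force: [-0.4, -1.1, -4.4]
width: 0.0464
gripper_force: 26.6
```

Call:
{"fn": "carry_out", "kwargs": {
  "delta_pos": [
    [0,0,-0.08],
    [0,0,-0.16],
    [0,0,-0.16],
    [0,0,-0.16],
    [0,0,-0.16]
  ],
  "turn": [
    [0,0,0],
    [0,0,0],
    [0,0,0],
    [0,0,0],
    [0,0,0]
  ],
  "claw": [1,1,1,1,1]
}}

```text
clock: 14.95
position: [0.5143, -0.2395, 0.3044]
ee_rot: [-0.002, 0.906, 0.423, -0.002]
contact_force: [0.1, 0.7, -6.3]
width: 0.0466
gripper_force: 27.4
```

```bash
cat > e.py <<'E'
from h import *
d=manip.get_image('scene'); save(d,'s3.png',(130,90,380,290),3)
for q in ("post_head","post_foot","post_mid","bung"):
    for r in manip.place_of("scene",q)[:3]: print(q,round(r["score"],2),np.round(r["point"],4))
go([.544,.2168,.31])
E
python3 e.py
```

```text
post_head 0.87 [ 0.1203 -0.3407  0.0234]
post_head 0.76 [ 0.5149 -0.2443  0.3192]
post_head 0.62 [ 0.7414 -0.2448  0.0245]
post_foot 0.88 [ 0.9032 -0.2285  0.022 ]
post_foot 0.85 [ 0.5127 -0.2455  0.1568]
post_foot 0.73 [ 0.2798 -0.3682  0.0206]
post_mid 0.78 [ 0.1879 -0.3505  0.026 ]
post_mid 0.7 [ 0.5141 -0.2449  0.2505]
bung 0.87 [ 0.4316 -0.1687  0.0052]
shift/0.4 [ 0.9223 -0.6775 -0.0088] mm [ 368.9 -271.    -3.5]
```

View pics/s3.png

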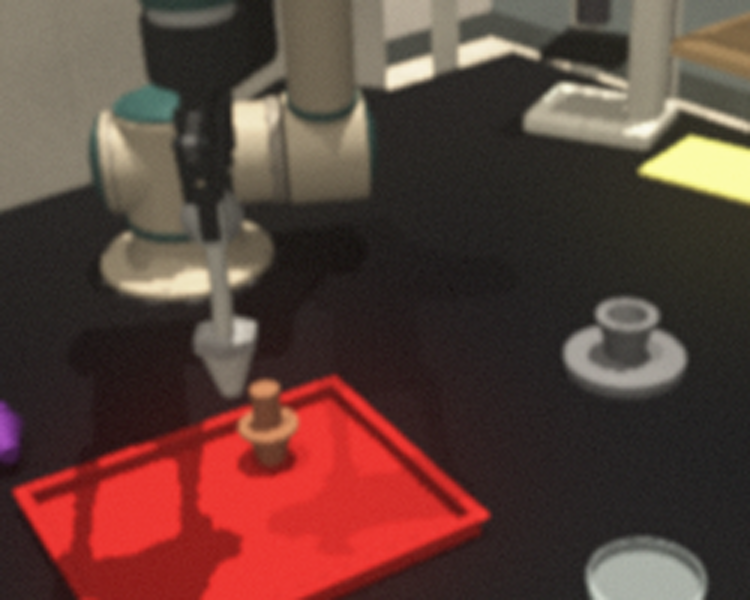

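The post hangs plumb, crop px (225,310), and the bung stands in the tray at (267,425). The socket at (625,320) is empty. I carry the post over smoothly.

Call:
{"fn": "carry_out", "kwargs": {
  "delta_pos": [
    [0.009,-0.007,0],
    [0.028,-0.02,0],
    [0.055,-0.041,0],
    [0.092,-0.068,0],
    [0.138,-0.102,0],
    [0.184,-0.136,0],
    [0.24,-0.176,0],
    [0.295,-0.217,0],
    [0.35,-0.258,0],
    [0.406,-0.298,0],
    [0.461,-0.339,0],
    [0.507,-0.373,0]
  ],
  "turn": [
    [0,0,0],
    [0,0,0],
    [0,0,0],
    [0,0,0],
    [0,0,0],
    [0,0,0],
    [0,0,0],
    [0,0,0],
    [0,0,0],
    [0,0,0],
    [0,0,0],
    [0,0,0]
  ],
  "claw": [1,1,1,1,1,1,1,1,1,1,1,1]
}}

```text
clock: 16.4
position: [0.5307, 0.014, 0.3076]
ee_rot: [-0.0, 0.906, 0.424, 0.0]
contact_force: [0.6, -0.3, -4.2]
width: 0.0461
gripper_force: 27.4
```

Call:
{"fn": "carry_out", "kwargs": {
  "delta_pos": [
    [0.046,-0.034,0],
    [0.101,-0.075,0],
    [0.157,-0.115,0],
    [0.203,-0.149,0],
    [0.249,-0.183,0],
    [0.286,-0.21,0],
    [0.323,-0.237,0],
    [0.35,-0.258,0],
    [0.378,-0.278,0],
    [0.396,-0.292,0],
    [0.406,-0.298,0],
    [0.415,-0.305,0]
  ],
  "turn": [
    [0,0,0],
    [0,0,0],
    [0,0,0],
    [0,0,0],
    [0,0,0],
    [0,0,0],
    [0,0,0],
    [0,0,0],
    [0,0,0],
    [0,0,0],
    [0,0,0],
    [0,0,0]
  ],
  "claw": [1,1,1,1,1,1,1,1,1,1,1,1]
}}

```text
clock: 17.6
position: [0.5442, 0.2166, 0.3072]
ee_rot: [0.0, 0.906, 0.423, -0.0]
contact_force: [0.2, 0.7, -4.8]
width: 0.0463
gripper_force: 27.4
```

Call:
{"fn": "carry_out", "kwargs": {
  "delta_pos": [
    [0,0,0.0],
    [0,0,0.03],
    [0,0,0.06],
    [0,0,0.09],
    [0,0,0.12],
    [0,0,0.14],
    [0,0,0.14],
    [0,0,0.14],
    [0,0,0.14],
    [0,0,0.14],
    [0,0,0.14],
    [0,0,0.14]
  ],
  "turn": [
    [0,0,0],
    [0,0,0],
    [0,0,0],
    [0,0,0],
    [0,0,0],
    [0,0,0],
    [0,0,0],
    [0,0,0],
    [0,0,0],
    [0,0,0],
    [0,0,0],
    [0,0,0]
  ],
  "claw": [1,1,1,1,1,1,1,1,1,1,1,1]
}}

```text
clock: 18.8
position: [0.5442, 0.2167, 0.2516]
ee_rot: [0.0, 0.906, 0.424, 0.0]
contact_force: [-0.1, -0.8, -5.7]
width: 0.0465
gripper_force: 27.4
```

```bash
cat > f.py <<'E'
from h import *
for c in ("scene","top","scene","wrist"):
    d=manip.get_image(c)
    for q in ("socket","post_head","post_foot"):
        for r in manip.place_of(c,q):
            if abs(r["point"][1]-.22)<.06: print(c,q,round(r["score"],2),np.round(r["point"],4))
    if c=="scene":
        W=cloud(d); m=np.hypot(W[...,0]-.544,W[...,1]-.217)<.06
        for a in np.arange(.06,.24,.02):
            P=W[m&(W[...,2]>a)&(W[...,2]<a+.02)]
            if len(P): print(round(a,2),len(P),np.round(np.median(P,0),4))
save(manip.get_image("scene"),'s4.png',(270,100,410,220),5)
go([.544,.2168,.24])
E
python3 f.py
```

```text
scene socket 0.55 [0.5426 0.214  0.2004]
scene post_head 0.79 [0.5397 0.2106 0.2664]
scene post_foot 0.96 [0.5419 0.2105 0.1013]
0.06 125 [0.5441 0.2176 0.0637]
0.1 23 [0.5494 0.2041 0.1127]
0.12 48 [0.5544 0.1999 0.1292]
0.14 85 [0.5573 0.1954 0.1525]
0.16 107 [0.5478 0.2068 0.1625]
0.18 32 [0.5463 0.2074 0.1904]
0.2 32 [0.5463 0.2075 0.2112]
0.22 38 [0.5462 0.2078 0.2298]
top socket 0.83 [0.5424 0.2155 0.0582]
top post_head 0.56 [0.5419 0.2104 0.2613]
scene socket 0.88 [0.5453 0.2182 0.0641]
scene post_head 0.85 [0.541  0.211  0.2652]
scene post_foot 0.88 [0.5435 0.2099 0.1039]
0.06 134 [0.5432 0.2182 0.0633]
0.1 24 [0.5503 0.2019 0.1155]
0.12 48 [0.5528 0.1989 0.1312]
0.14 82 [0.5567 0.1957 0.1521]
0.16 109 [0.5478 0.2065 0.1623]
0.18 33 [0.5467 0.2082 0.1896]
0.2 30 [0.5458 0.207  0.2102]
0.22 40 [0.5458 0.2074 0.2306]
wrist socket 0.59 [0.5417 0.2168 0.0654]
wrist post_head 0.94 [0.5406 0.2168 0.2643]
shift/0.4 [ 0.     -0.0006  0.0282] mm [ 0.  -0.2 11.3]
```

View pics/s4.png

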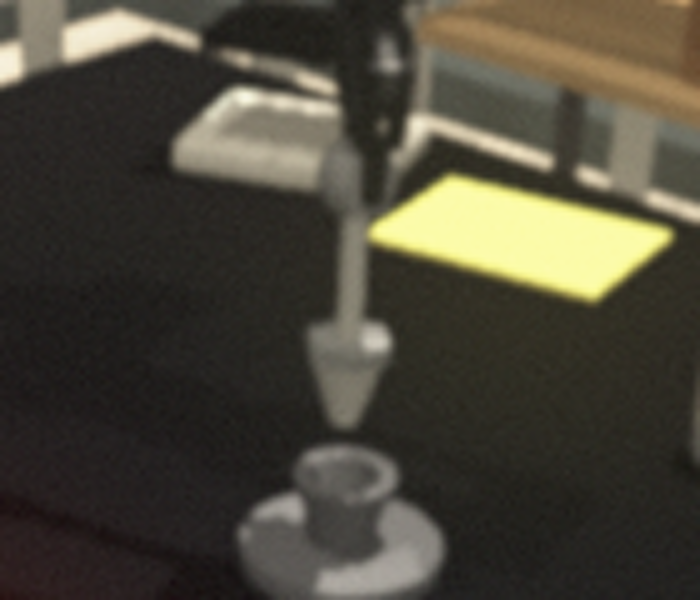

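```bash
cat > g.py <<'E'
from h import *
d=manip.get_image("scene"); W=cloud(d); c0=np.array([.544,.2168]); x=np.array([.641,.768])
m=np.hypot(W[...,0]-c0[0],W[...,1]-c0[1])<.045
def cen(a,b):
    k=m&(W[...,2]>a)&(W[...,2]<b); out=[]
    for r in np.where(k.any(1))[0]:
        c=np.where(k[r])[0]
        if len(c)>2: out.append((r,(c.min()+c.max())/2))
    return np.array(out)
def proj(p):
    c=d["world_to_cam"]@np.r_[p,1]; s=c[:2]/c[2]; s=s*(1+d["k1"]*(s@s)); return np.array([d["fx"]*s[0]+d["cx"],d["fy"]*s[1]+d["cy"]])
for n,a,b,rad in(("cup",.02,.06,0),("taper",.11,.135,0),("collar",.14,.16,0),("rod",.17,.225,0)):
    o=cen(a,b); 
    zs=np.linspace(a-.05,b+.05,200); pr=np.array([proj(np.r_[c0,z]) for z in zs]); px=np.array([proj(np.r_[c0+.01*x,z]) for z in zs])
    e=o[:,1]-np.interp(o[:,0],pr[::-1,1],pr[::-1,0]); g=(px-pr)[:,0].mean()/10
    print(n,len(o),"off mm along x",np.round(np.median(e)/g,2),"px/mm",round(g,2))
Rw=np.array(d["world_to_cam"])[:3,:3]; print("cam right",np.round(Rw[0],3),"fwd",np.round(Rw[2],3))
E
python3 g.py
```

```text
cup 17 off mm along x -1.39 px/mm 0.31
taper 7 off mm along x -4.46 px/mm 0.32
collar 7 off mm along x -3.18 px/mm 0.33
rod 16 off mm along x -4.63 px/mm 0.33
cam right [ 0.654  0.756 -0.02 ] fwd [-0.65   0.548 -0.526]
```

The post hangs about 3 mm short along tool x, so I correct that while lowering into the cone.

Call:
{"fn": "carry_out", "kwargs": {
  "delta_pos": [
    [0.004,0,0.01],
    [0.0075,0,0.03],
    [0.0075,0,0.05],
    [0.0075,0,0.07],
    [0.0075,0,0.09],
    [0.0075,0,0.11],
    [0.0075,0,0.13],
    [0.0075,0,0.15],
    [0.0075,0,0.165],
    [0.0075,0,0.175],
    [0.0075,0,0.185],
    [0.0075,0,0.19]
  ],
  "turn": [
    [0,0,0],
    [0,0,0],
    [0,0,0],
    [0,0,0],
    [0,0,0],
    [0,0,0],
    [0,0,0],
    [0,0,0],
    [0,0,0],
    [0,0,0],
    [0,0,0],
    [0,0,0]
  ],
  "claw": [1,1,1,1,1,1,1,1,1,1,1,1]
}}

```text
clock: 20.9
position: [0.5454, 0.2196, 0.1752]
ee_rot: [-0.001, 0.906, 0.423, -0.0]
contact_force: [-1.3, 2.7, -1.7]
width: 0.0464
gripper_force: 27.6
```

Call:
{"fn": "carry_out", "kwargs": {
  "delta_pos": [
    [0,0,0.003],
    [0,0,0.006],
    [0,0,0.009],
    [0,0,0.012],
    [0,0,0.012]
  ],
  "turn": [
    [0,0,0],
    [0,0,0],
    [0,0,0],
    [0,0,0],
    [0,0,0]
  ],
  "claw": [1,1,1,1,1]
}}

```text
clock: 21.4
position: [0.5451, 0.2199, 0.1708]
ee_rot: [-0.001, 0.906, 0.423, -0.0]
contact_force: [-3.5, 3.4, 0.5]
width: 0.0466
gripper_force: 27.9
```

Call:
{"fn": "carry_out", "kwargs": {
  "delta_pos": [
    [0,-0.003,0.002],
    [0,-0.004,0.005],
    [0,-0.004,0.008],
    [0,-0.004,0.01],
    [0,-0.004,0.01]
  ],
  "turn": [
    [0,0,0],
    [0,0,0],
    [0,0,0],
    [0,0,0],
    [0,0,0]
  ],
  "claw": [1,1,1,1,1]
}}

```text
clock: 21.9
position: [0.545, 0.2208, 0.1692]
ee_rot: [-0.0, 0.906, 0.424, 0.001]
contact_force: [-5.5, 2.7, 11.6]
width: 0.0464
gripper_force: 28.7
```

```bash
cat > k.py <<'E'
from h import *
import sys
d=manip.get_image('scene'); save(d,sys.argv[1],(290,110,390,220),5)
for q in ("post_head","post_mid"):
    for r in manip.place_of("scene",q):
        if abs(r["point"][1]-.22)<.06: print(q,round(r["score"],2),np.round(r["point"],4))
W=cloud(d); c0=[.544,.2168]; m=np.hypot(W[...,0]-c0[0],W[...,1]-c0[1])<.045
z=W[...,2]; col=pix(d,[.544,.2168,.1])[0]
for r in range(140,215): 
    w=W[r,col-1:col+2][m[r,col-1:col+2]]
    if len(w): print(r,np.round(np.median(w,0)[2],3),end="; ")
s=manip.get_state(); print(s["position"],s["contact_force"])
E
python3 k.py s5.png
```

```text
post_head 0.54 [0.5414 0.2138 0.1849]
post_mid 0.8 [0.5436 0.2197 0.1151]
140 0.257; 141 0.253; 142 0.252; 143 0.248; 144 0.247; 145 0.242; 146 0.24; 147 0.237; 148 0.234; 149 0.228; 150 0.228; 151 0.224; 152 0.212; 153 0.212; 154 0.211; 155 0.208; 156 0.203; 157 0.205; 158 0.201; 159 0.198; 160 0.194; 161 0.193; 162 0.189; 163 0.183; 164 0.182; 165 0.179; 166 0.176; 167 0.167; 168 0.159; 169 0.155; 170 0.15; 171 0.149; 172 0.145; 173 0.14; 174 0.138; 175 0.135; 176 0.13; 177 0.129; 178 0.125; 179 0.121; 180 0.117; 181 0.113; 182 0.111; 183 0.107; 184 0.103; 185 0.102; 186 0.098; 187 0.092; 188 0.091; 189 0.085; 190 0.082; 191 0.08; 192 0.08; 193 0.081; 194 0.079; 195 0.075; 196 0.071; 197 0.068; 198 0.065; 199 0.063; 200 0.06; 201 0.057; 202 0.051; 203 0.046; 204 0.042; 205 0.036; 206 0.033; 207 0.027; 208 0.026; 209 0.018; 210 0.017; 211 0.02; 212 0.017; 213 0.017; 214 0.016; [0.54505611 0.22077833 0.16915371] [-5.92699982  2.52288268 10.40357   ]
```

View pics/s5.png

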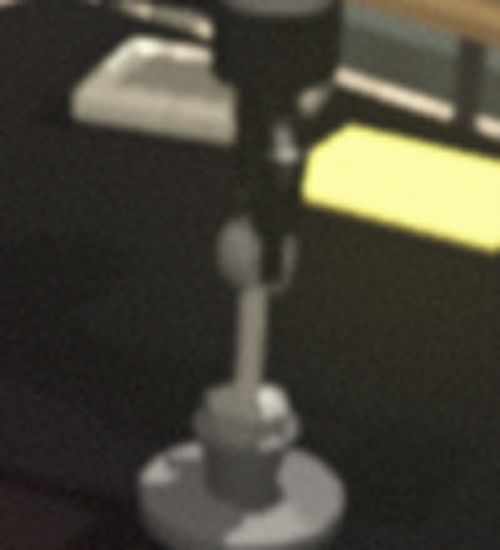

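Row 187–195 depths put the collar top at z≈0.08, which is where home should be, and the post stands nearly upright at crop px (250,340). I relieve the side force, press 1 mm more to confirm the seat, then look again.

Call:
{"fn": "carry_out", "kwargs": {
  "delta_pos": [
    [0,-0.004,0],
    [0,-0.004,0.001],
    [0,-0.004,0.003],
    [0,-0.004,0.003]
  ],
  "turn": [
    [0,0,0],
    [0,0,0],
    [0,0,0],
    [0,0,0]
  ],
  "claw": [1,1,1,1]
}}

```text
clock: 22.45
position: [0.5449, 0.2212, 0.1691]
ee_rot: [0.001, 0.906, 0.424, 0.003]
contact_force: [-4.8, 0.4, 14.4]
width: 0.0467
gripper_force: 29.0
```

```bash
sed -i 's/("taper".*,0)):/("collar",.07,.08,0),("rodlo",.085,.11,0),("rodhi",.12,.145,0)):/' g.py; python3 g.py; python3 - <<'E'
from h import *
d=manip.get_image("wrist"); W=cloud(d); m=np.hypot(W[...,0]-.544,W[...,1]-.2168)<.03
P=W[m&(W[...,2]>.17)&(W[...,2]<.215)]; print(len(P),np.round(np.median(P,0),4))
P=W[m&(W[...,2]>.07)&(W[...,2]<.09)]; print("collartop",len(P),np.round(np.median(P,0),4))
save(d,"w5.png",(160,60,400,240),3)
E
```

```text
cup 11 off mm along x -1.19 px/mm 0.31
collar 9 off mm along x -0.87 px/mm 0.32
rodlo 7 off mm along x -1.99 px/mm 0.32
rodhi 7 off mm along x -0.92 px/mm 0.32
cam right [ 0.654  0.756 -0.02 ] fwd [-0.65   0.548 -0.526]
11181 [0.5501 0.2251 0.1995]
collartop 2495 [0.5501 0.2239 0.0792]
```

View pics/w5.png

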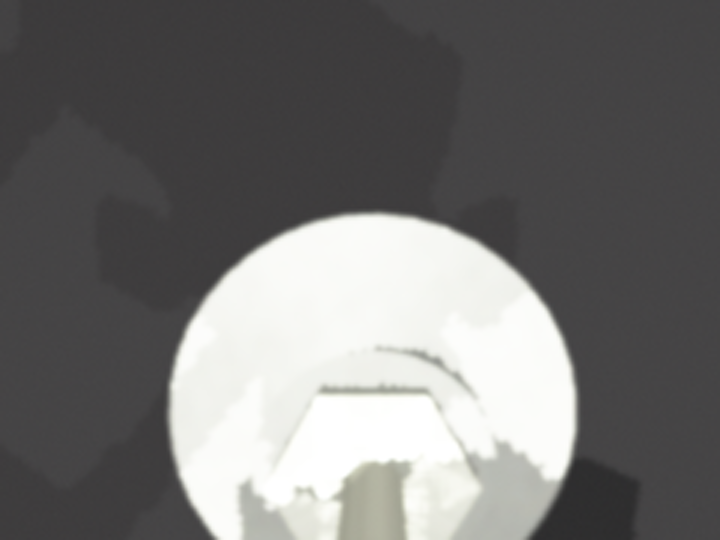

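The collar top measures 0.079 (home is 0.080), the collar is level and concentric in the cup, and the rod is vertical. The post is home, so I release gently and rise.

Call:
{"fn": "carry_out", "kwargs": {
  "delta_pos": [
    [0,0,-0.004],
    [0,0,-0.004],
    [0,0,-0.004],
    [0,0,-0.004],
    [0,0,-0.004],
    [0,0,-0.004],
    [0,0,-0.004],
    [0,0,-0.03],
    [0,0,-0.1],
    [0,0,-0.2],
    [0,0,-0.3],
    [0,0,-0.32]
  ],
  "turn": [
    [0,0,0],
    [0,0,0],
    [0,0,0],
    [0,0,0],
    [0,0,0],
    [0,0,0],
    [0,0,0],
    [0,0,0],
    [0,0,0],
    [0,0,0],
    [0,0,0],
    [0,0,0]
  ],
  "claw": [1,0.2,-0.2,-0.6,-1,-1,-1,-1,-1,-1,-1,-1],
  "force": 20
}}

```text
clock: 23.75
position: [0.546, 0.2217, 0.2996]
ee_rot: [0.001, 0.906, 0.424, 0.005]
contact_force: [-0.3, 1.2, 0.2]
width: 0.0855
gripper_force: 0.0
```

```bash
python3 - <<'E'
from h import *
from scipy.optimize import least_squares
d=manip.get_image("scene"); save(d,"s6.png",k=1.4)
for q in ("post_head","post_mid","bung","bottle","beaker","dish"):
    for r in manip.place_of("scene",q)[:4]: print(q,round(r["score"],2),np.round(r["point"],4))
for c in("wrist","scene"):
    d=manip.get_image(c); W=cloud(d); m=np.hypot(W[...,0]-.544,W[...,1]-.2168)<.04
    P=W[m&(W[...,2]>.17)&(W[...,2]<.22)]
    print(c,"ball",np.round(least_squares(lambda c:np.linalg.norm(P-c,axis=1)-.024,[.544,.217,.18],loss="soft_l1",f_scale=.002).x,4))
    P=W[m&(W[...,2]>.07)&(W[...,2]<.09)]; print("collar",np.round(np.median(P,0),4))
E
python3 g.py
```

```text
post_head 0.86 [ 0.1204 -0.3396  0.0235]
post_head 0.79 [0.5421 0.213  0.1843]
post_head 0.79 [ 0.744  -0.2471  0.0257]
post_head 0.43 [ 0.6124 -0.5385  0.0041]
post_mid 0.85 [0.5434 0.2181 0.1134]
post_mid 0.77 [ 0.8128 -0.2407  0.0233]
post_mid 0.6 [ 0.1881 -0.3474  0.0263]
bung 0.82 [ 0.4294 -0.1694  0.0056]
bottle 0.73 [0.6347 0.5197 0.0017]
bottle 0.5 [0.5445 0.2182 0.0616]
beaker 0.75 [ 0.612  -0.5386  0.0012]
dish 0.88 [ 7.988e-01 -3.230e-02  4.000e-04]
wrist ball [0.5436 0.2166 0.1819]
collar [0.5524 0.2269 0.0791]
scene ball [0.5422 0.2169 0.1826]
collar [0.549  0.2086 0.0788]
cup 11 off mm along x -0.94 px/mm 0.31
collar 10 off mm along x -2.36 px/mm 0.32
rodlo 6 off mm along x -2.09 px/mm 0.32
rodhi 7 off mm along x -1.11 px/mm 0.32
cam right [ 0.654  0.756 -0.02 ] fwd [-0.65   0.548 -0.526]
```

View pics/s6.png

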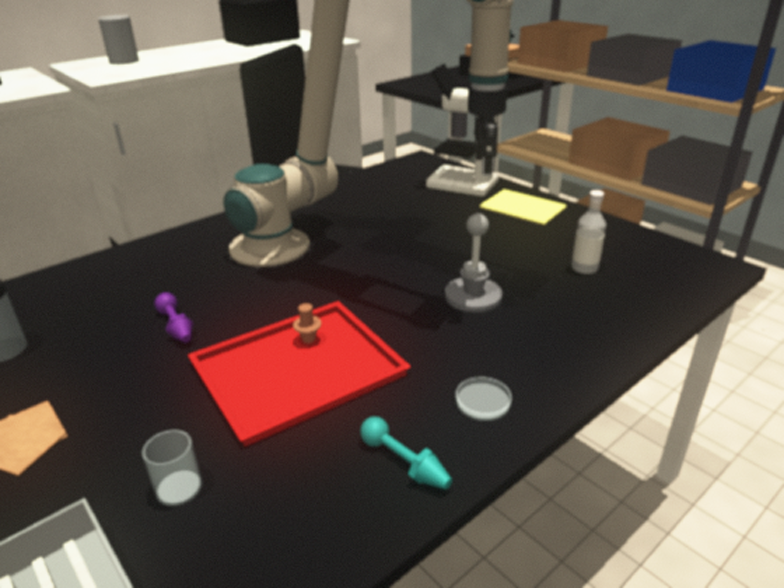

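The post stands upright in the socket, ball at px (478,225), centred at (0.5436, 0.2166, 0.182). The bung stands in the tray at (307,325), the bystanders have not moved, and the gripper is clear.

```bash
python3 -c "
from rig import manip
print(manip.sign_off())"
```

```text
the job is handed in; nothing more can be done
None
```

The job is handed in: the bung stands in the tray, the post was lowered into the socket and stands upright, ball up and measured fully home, and the bottle, beaker and dish were not moved.

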